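# Rock the ball sorter's gate over and feed the other cup

### The job

The seesaw gate of the ball sorter now leans toward the left-hand cup. With a fingertip, press down its raised yellow pad until the gate has rocked fully over to its other stop, and only then push the red knob of the stop blade all the way to the left, so that both steel balls roll down the other chute into the right-hand cup. Grasp nothing, do not touch the balls or the cups, and leave the other things on the desk as they are.

Things in the scene. Friction and masses are not known exactly. Their poses are not given: they have to be found in the camera images.
- sorter: Ball sorter fixed on the desk, grey base 190 x 400 x 6 mm. Origin: centre of the base's underside. x points from the gate (robot side) to the back, y to the left-hand cup. In its frame: panel at x -16 mm, 132 wide, 143 high; behind it the feed channel, x -18 to 85, 27 wide, walls up to 174 mm high, sloping down to the gate; bearing post at x -56 to -50, y +-9, 134 high.
- gate (a joint): Tilt of the blue seesaw gate (trough 124 mm long along the sorter's y) about a pivot along the sorter's x at x -32, y 0, z 128 mm. Positive: left (+y) end low, balls go left; negative: right end low, balls go right. Stops at +0.30 and -0.30 rad; starts at 0.18 to 0.30. Stays where it is left; about 1.2 N on a pad moves it.
- pad_left (a point): Centre of the top of the gate's left yellow pad, 36 (x) x 30 (y) x 5 mm, on the robot side of the trough at sorter x -66, y +45 mm. It turns with the gate: 133 mm above the desk when level, 13 mm higher or lower at the stops. Free space below.
- pad_right (a point): Centre of the top of the gate's right yellow pad, the same at y -45 mm; raised at the start. It travels about 27 mm down from stop to stop. The blue front wall of the trough, 28 mm high, stands 19 mm behind (+x of) this point.
- stop (a joint): Travel in m of the steel stop blade that shuts the feed channel below the balls: 0 shut (starts 0 to 0.002), 0.034 fully open at its stop. It slides left, along the sorter's +y, against about 1.2 N of friction, and stays where it is left. Balls get past from about 0.02.
- stop_knob (a point): Centre of the red knob on top of the stop blade: 20 mm (x) x 16 mm (y) x 28 mm high, at sorter x = 6 mm, y = blade travel, 187 mm above the desk (its underside at 173 mm; channel walls and guide beside it end below 166 mm).
- ball_1_center (a point): Centre of the first steel ball, 18 mm in diameter, about 20 to 30 g, lying in the feed channel against the stop blade.
- ball_2_center (a point): Centre of the second steel ball, the same, lying in the channel behind the first.
- cup_left: White plastic cup, loose, 76 mm across and 79 mm high, standing in a low ring on the sorter's base under the left chute (sorter x = -32, y = +145 mm). Origin: centre of its underside.
- cup_right: The same white plastic cup under the right chute (sorter y = -145 mm), where both balls must go.
- timer: Bystander: bench timer 65 x 65 x 19 mm, origin under its centre.
- vial_red: Bystander: standing vial with a red cap, 22 mm wide, 58 mm high, origin under its centre.
- vial_black: Bystander: standing vial with a black cap, 22 mm wide, 58 mm high, origin under its centre.
- calculator: Bystander: calculator 132 x 74 x 14 mm, origin under its centre.
- tape_roll: Bystander: roll of tape 85 mm across, 19 mm high, origin under its centre.
- weigh_boat: Bystander: weighing boat 66 x 66 x 15 mm, origin under its centre.
Not all that is in view belongs to the job. What is shaped like the cup_right but pink or purple is not meant. Leave any turquoise look-alike of the cup_left alone.

How it is judged (in metres and radians):
On the way, in this order (a step that is already met when the one before it is completed fails the run):
1. the gate is rocked fully over to the right while the stop blade is still shut (value of joint gate below -0.25 rad and value of joint stop below 0.01 m), for 0.2 s.
2. the stop blade is pushed open (value of joint gate below -0.25 rad and value of joint stop above 0.026 m), for 0.1 s.
At the end, for the whole second after the job is handed in: The gate leans to the right (joint below -0.25 rad), the stop blade is open (over 26 mm), both balls lie inside the upright right-hand cup (centres within 30 mm of its axis and below 60 mm), and the left cup stands upright (all of step 2 and horizontal distance between each of ball_1_center, ball_2_center and cup_right below 0.03 m and height (world z) of each of ball_1_center, ball_2_center below 0.06 m and angle between each of cup_right, cup_left's own z axis and vertical below 0.15 rad); the robot touches nothing.
It fails at once if a ball is touched by the robot or lifted out of the channel (contact force between any of the fingers, the arm and ball_1 above 0.3 N or contact force between any of the fingers, the arm and ball_2 above 0.3 N or height (world z) of any of ball_1_center, ball_2_center above 0.18 m).
It fails at once if a cup is touched by the robot, or shifted more than 20 mm (contact force between any of the fingers, the arm and cup_left above 0.5 N or contact force between any of the fingers, the arm and cup_right above 0.5 N or distance of any of cup_left, cup_right from where it was at the start of the episode above 0.02 m).
It fails at once if a bystander is shifted or lifted more than 20 mm (distance of any of timer, vial_red, vial_black, calculator, tape_roll, weigh_boat from where it was at the start of the episode above 0.02 m).
It also fails if it takes over 35 s, if anything falls off the work surface, if the arm or the gripper's body presses on something with over 40 N, if the wrist force passes 120 N, or if a joint passes its speed limit or range.

### The arm

A 6-joint arm with a two-finger parallel gripper is mounted at the origin on a cart in front of the work surface, level with it; the furniture and walls round the work are solid. World frame = base frame: x ahead of the robot, y to its left, z up, the work surface at z = 0. Lengths are in mm, angles in rad, forces in N, time in s.
With the tool pointing down it reaches from about 275 to 825 mm from the base axis. Payload 5.2 kg.
Tool frame: the origin (TCP) lies at the very end of the fingers, on their centre line; the grasp point (between the pads) lies 19 mm behind it; z points along the fingers, y is the direction in which the jaws open and shut (so a half turn about z gives the same grasp; the last joint's range is limited). The gripper opens to 93 mm and grips with 3 to 60 N. Pads are 15 mm wide; open, the fingers measure 128 mm over their backs; the gripper's body (75 mm by 188 mm) begins 65 mm behind the grasp point.
Start: joints at [-1.519, 0.259, 1.535, -0, 1.348, -0.203], TCP at [138.65, -532.242, 218.653] pointing down, gripper open.
Joint ranges: [-3.14, 3.14], [-0.91, 2.08], [0.19, 2.58], [-1.22, 4.36], [0.22, 2.71], [-3.12, 3.12]. Speed limits (rad/s): [2.57, 2.57, 3.14, 3.14, 3.14, 3.14].

### API

Orientations are given as [roll, pitch, yaw] about the fixed x, y, z axes, in that order (R = Rz(yaw) Ry(pitch) Rx(roll)).
In Python, from bench import robot gives the robot as it stands. The module is installed in compiled form; this text tells all that it offers. Calls block until the motion is done:
- robot.move_ptp(position, orientation): joint-space move of the TCP to a pose.
- robot.move_linear(position, ori=None, speed=150, f_stop=None): straight line of the TCP; ori=None keeps the orientation; speed is the mean speed in mm/s. With f_stop (N) it stops when the force on the tool has changed by that much, and returns True; else False.
- robot.move_j(angles): joint-space move.
- robot.move_gripper(opening): opening from 0.0 (shut) to 1.0 (fully open); the grip force is fixed at half the most; returns when the fingers have stopped.
- robot.sleep(seconds).
- robot.inverse_kinematics(position, orientation): joint angles nearest the present ones, or None.
- robot.get_image(name): name is "scene" or "top"; returns a dict with "img" (384x512x3 uint8, blue, green, red), "fovy" (degrees; the focal length in pixels is half the picture's height over the tangent of half this angle, whatever the lens; pixels are square), "cx", "cy" (the principal point, pixels), "eye" and "orientation" of the camera in the world. Camera axes: x right, y down, z forward; pixel columns grow to the right and rows downward; lengths in mm; the calibration is good to about 2 mm. A picture is of the moment at which its call begins. There is no depth.
A pose or a line that the arm cannot do raises robot.MotionError and nothing moves.
- robot.hand_in(): hands the job in, once; it reports no verdict.
Readings, each from a call of its own:
- robot.current_t(): time.
- robot.current_qpos(): joint angles.
- robot.current_joint_vel(): joint speeds.
- robot.current_joint_efforts(): joint torques, N m.
- robot.current_tcp_pos(): TCP position.
- robot.current_eef_rot(): TCP orientation.
- robot.current_contact_force(): force on the tool from outside, world axes, zero at the start.
- robot.current_ft_torque(): the same for the moment, N m.
- robot.current_gripper_width(): opening from 0.0 (shut) to 1.0 (fully open).
Only numpy, scipy, OpenCV 4.12 (cv2) and the standard library are available. Lean on these libraries where they do the work, as an engineer would, in place of code of your own. Each camera call takes 0.05 s, during which the arm holds its last target. There are 200 camera calls.

## Working session

There is one attempt and no reset: what is moved stays moved. The work goes in short steps, each a Python script; the robot and the scene stay as the last script left them, time stands still between calls to the robot, and variables do not carry over. Pictures are saved under pics/ and viewed, about 8 in all and at most 12, crops included, and the job is handed in when it is done.

```bash
mkdir -p pics; python3 - <<'E'
from bench import robot
import cv2,pickle
d={}
for n in("scene","top"):
    c=robot.get_image(n);d[n]=c;cv2.imwrite(f"pics/{n}0.png",c["img"]);print(n,c["fovy"],c["cx"],c["cy"],c["eye"],c["orientation"])
pickle.dump(d,open("d0.pkl","wb"));print(robot.current_t(),robot.current_eef_rot())
E
```

```text
scene 46.04597762109917 256.78175579126406 196.33848325617126 [-126.95146194 -877.08028349  818.26905814] [-2.17403152e+00  6.70998862e-04 -7.08821945e-01]
top 46.79519739630717 254.0376263917287 190.12809801246118 [ 226.44678887 -104.01181397 1434.12026476] [-2.9285286  -0.0054825  -1.63790691]
0.1 [-3.14000124e+00 -3.56209120e-04  2.54770072e-01]
```

View pics/scene0.png

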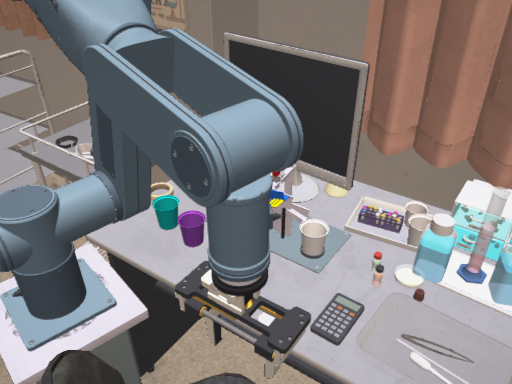

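View pics/top0.png

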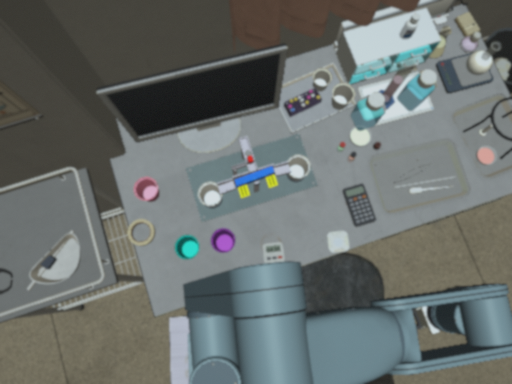

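The scene view is mostly blocked by the arm, but it shows the sorter's gate near (278,200). The top view shows the sorter base around (250,178), the yellow pads at (243,190) and (271,181), the red knob near (251,160), and the white cups at (209,194) and (297,167).

```bash
cat > h.py <<'E'
import numpy as np,cv2
from scipy.spatial.transform import Rotation as R
def ray(c,u,v):
    f=c["img"].shape[0]/2/np.tan(np.radians(c["fovy"]/2))
    d=R.from_euler("xyz",c["orientation"]).apply([(u-c["cx"])/f,(v-c["cy"])/f,1]);return np.array(c["eye"]),d
def onz(c,u,v,z):
    e,d=ray(c,u,v);return e+d*(z-e[2])/d[2]
def proj(c,P):
    f=c["img"].shape[0]/2/np.tan(np.radians(c["fovy"]/2))
    q=R.from_euler("xyz",c["orientation"]).inv().apply(np.array(P)-c["eye"]);return q[...,:2]/q[...,2:]*f+[c["cx"],c["cy"]]
def blobs(c,lo,hi,box,amin=4):
    x0,y0,x1,y1=box;h=cv2.cvtColor(c["img"],cv2.COLOR_BGR2HSV)
    m=cv2.inRange(h,np.array(lo),np.array(hi));k=np.zeros_like(m);k[y0:y1,x0:x1]=m[y0:y1,x0:x1]
    n,l,s,ce=cv2.connectedComponentsWithStats(k)
    return [(ce[i].round(2),s[i].tolist()) for i in range(1,n) if s[i,4]>=amin]
E
python3 - <<'E'
import pickle;from h import *
c=pickle.load(open("d0.pkl","rb"))["top"];b=(180,130,325,225)
print("Y",[(p,s,onz(c,*p,133).round(1)) for p,s in blobs(c,(22,120,120),(38,255,255),b)])
print("B",[(p,s,onz(c,*p,133).round(1)) for p,s in blobs(c,(105,120,80),(125,255,255),b)])
print("R",[(p,s,onz(c,*p,187).round(1)) for p,s in blobs(c,(0,130,100),(8,255,255),b,2)+blobs(c,(172,130,100),(180,255,255),b,2)])
# base: gray-green hue
h=cv2.cvtColor(c["img"],cv2.COLOR_BGR2HSV);print(h[205,240],h[160,210],h[215,170],h[150,285])
z=cv2.resize(c["img"][125:230,175:330],None,fx=5,fy=5,interpolation=cv2.INTER_CUBIC);cv2.imwrite("pics/crop0.png",z)
E
```

```text
Y [(array([271.34, 180.77]), [266, 174, 12, 14, 112], array([ 532.2, -184. ,  133. ])), (array([243.55, 190.89]), [238, 185, 12, 13, 112], array([506.6, -98.5, 133. ]))]
B [(array([253.68, 175.96]), [235, 166, 39, 21, 315], array([ 550.6, -131.9,  133. ]))]
R [(array([249.84, 158.92]), [248, 156, 5, 7, 25], array([ 589. , -122.9,  187. ]))]
[ 93  43 126] [ 95  24 137] [ 94  14 142] [ 94  45 129]
```

View pics/crop0.png

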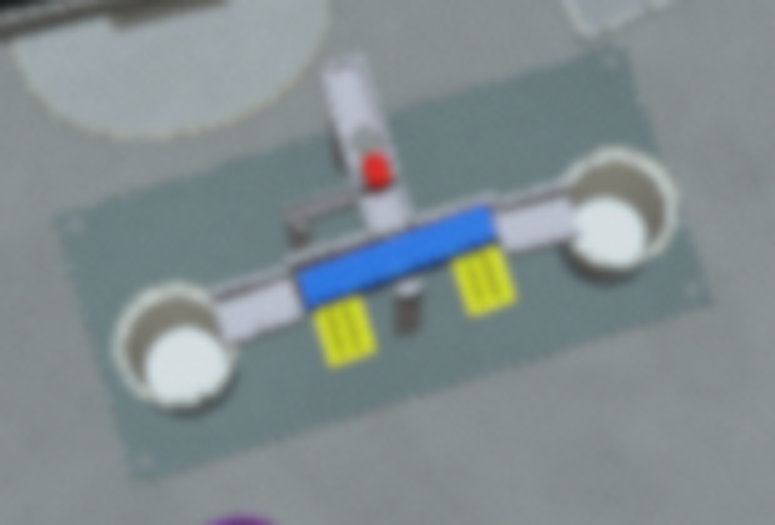

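The crop shows the base corners, both pads (the right one raised), the knob and the cups clearly. I'll fit the sorter frame from these now.

```bash
python3 - <<'E'
import pickle;from h import *
c=pickle.load(open("d0.pkl","rb"))["top"]
cr=lambda u,v:((u+.5)/5-.5+175,(v+.5)/5-.5+125)
items=[(cr(58,222),6,95,200),(cr(625,48),6,95,-200),(cr(712,300),6,-95,-200),(cr(135,480),6,-95,200),
((243.55,190.89),120,-66,45),((271.34,180.77),146,-66,-45),((249.84,158.92),199,6,0.5)]
W=np.array([onz(c,*p,z)[:2] for p,z,_,_ in items]);S=np.array([i[2:] for i in items],float)
def fit(ix):
    w=W[ix];s=S[ix];a=s-s.mean(0);b=w-w.mean(0)
    yaw=np.arctan2((a[:,0]*b[:,1]-a[:,1]*b[:,0]).sum(),(a*b).sum());M=np.array([[np.cos(yaw),-np.sin(yaw)],[np.sin(yaw),np.cos(yaw)]])
    t=w.mean(0)-M@s.mean(0);print(ix,yaw.round(4),t.round(1));print((W-t-S@M.T).round(1).tolist());return yaw,t
fit([0,1,2,3]);fit([4,5,6]);y,t=fit(list(range(7)))
np.save("fr.npy",[y,*t])
E
```

```text
[0, 1, 2, 3] 0.2417 [ 580.5 -127.3]
[[-4.1, -1.9], [-3.2, -0.7], [3.0, 2.9], [4.2, -0.2], [3.8, 1.0], [2.0, 3.6], [-0.6, 2.7]]
[4, 5, 6] 0.2426 [ 582.2 -124.9]
[[-5.6, -4.4], [-5.0, -3.4], [1.2, 0.4], [2.6, -2.6], [2.1, -1.4], [0.2, 1.2], [-2.3, 0.2]]
[0, 1, 2, 3, 4, 5, 6] 0.241 [ 581.2 -126.3]
[[-5.0, -2.9], [-3.8, -1.7], [2.5, 1.8], [3.3, -1.3], [3.0, -0.1], [1.3, 2.6], [-1.4, 1.6]]
```

```bash
cat >> h.py <<'E'
YAW=0.242;T=np.array([582,-125.5])
def S(x,y,z):
    a,b=np.cos(YAW),np.sin(YAW);return [T[0]+a*x-b*y,T[1]+b*x+a*y,z]
ORI=[np.pi,0,YAW]
E
python3 - <<'E'
import pickle;from h import *;from bench import robot
robot.move_gripper(0.0)
p=robot.current_tcp_pos();robot.move_linear([p[0],p[1],290])
robot.move_ptp(S(-70,-50,260),ORI)
robot.move_linear(S(-70,-50,165),speed=120)
print(robot.current_t(),robot.current_tcp_pos(),robot.current_contact_force())
o=[]
for n in("scene","top"):
    c=robot.get_image(n);pickle.dump(c,open(f"{n}1.pkl","wb"))
    u,v=proj(c,S(-60,-30,140)).astype(int);u=max(u,50);v=max(v,50);o.append(cv2.resize(c["img"][v-50:v+50,u-50:u+50],(400,400),interpolation=cv2.INTER_CUBIC))
cv2.imwrite("pics/a1.png",np.hstack(o))
E
```

```text
4.9917 [ 526.46129534 -191.23974383  165.7481657 ] [ 1.12514966 -0.11499416  0.22833335]
```

View pics/a1.png

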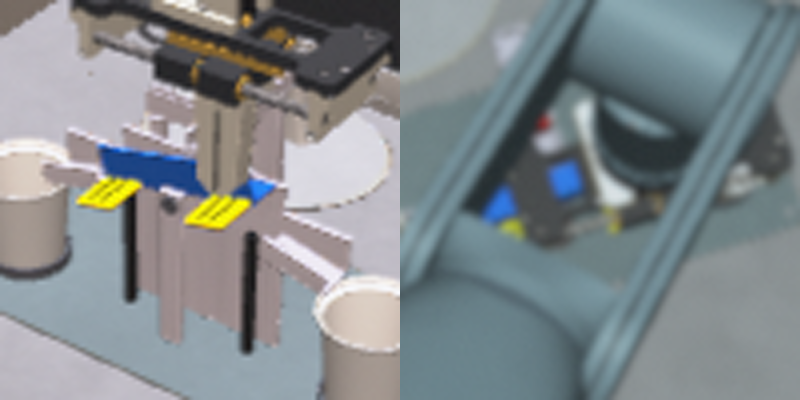

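The fingers are directly over the raised right pad, with the fingertip at about (225,195) in the left half. Next is the press.

```bash
python3 - <<'E'
import pickle;from h import *;from bench import robot
r=robot.move_linear(S(-70,-50,112),speed=25,f_stop=8)
print(r,robot.current_t(),robot.current_tcp_pos(),robot.current_contact_force())
robot.sleep(.3);print(robot.current_contact_force())
robot.move_linear(S(-70,-50,225),speed=120)
o=[]
for n in("scene","top"):
    c=robot.get_image(n);pickle.dump(c,open(f"{n}2.pkl","wb"))
    u,v=proj(c,S(-60,-10,140)).astype(int);o.append(cv2.resize(c["img"][v-50:v+50,u-50:u+50],(400,400),interpolation=cv2.INTER_CUBIC))
    print(n,proj(c,[S(-66,45,z) for z in(120,133,146)]).round(1).tolist(),proj(c,[S(-66,-45,z) for z in(120,133,146)]).round(1).tolist(),proj(c,S(6,0,187)),
     blobs(c,(22,120,120),(38,255,255),(u-50,v-50,u+50,v+50)))
cv2.imwrite("pics/a2.png",np.hstack(o))
E
```

```text
True 6.7167 [ 526.08533445 -190.49446983  119.37321462] [-0.906239    0.37114999  5.38612195]
[-0.48155926  0.4002304   5.79321906]
scene [[247.3, 198.3], [247.3, 194.3], [247.2, 190.3]] [[275.0, 209.7], [275.2, 205.6], [275.3, 201.5]] [276.48788579 170.82956065] [(array([248.17, 190.92]), [241, 186, 16, 11, 108]), (array([274.95, 209.88]), [267, 204, 17, 13, 119])]
top [[243.3, 191.6], [243.3, 190.7], [243.2, 189.8]] [[271.6, 182.9], [271.8, 181.9], [272.0, 180.9]] [250.24695131 159.29068675] [(array([271.53, 184.73]), [267, 181, 10, 8, 59]), (array([244.25, 187.22]), [238, 183, 12, 10, 67])]
```

View pics/a2.png

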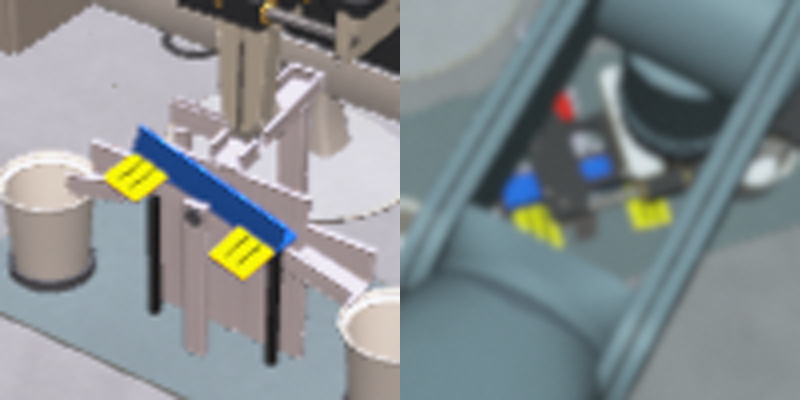

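The gate is fully over: the pad centres match the heights expected at the right stop, 146 mm (left) and 120 mm (right). Now the knob.

```bash
python3 - <<'E'
import pickle;from h import *;from bench import robot
robot.move_linear(S(6,-55,225),speed=120)
robot.move_linear(S(6,-55,182),speed=80)
print(robot.current_t(),robot.current_contact_force())
r=robot.move_linear(S(6,16,182),speed=30,f_stop=9)
p=np.array(robot.current_tcp_pos());d=p[:2]-T
print(r,robot.current_t(),p,"sorter y",-np.sin(YAW)*d[0]+np.cos(YAW)*d[1],robot.current_contact_force())
robot.sleep(.2)
robot.move_linear(S(6,-20,182),speed=100);robot.move_linear(S(6,-20,240),speed=120)
robot.move_linear(S(-90,-100,290),speed=150);robot.move_ptp([300,-420,300],ORI);robot.sleep(.5)
o=[]
for n in("scene","top"):
    c=robot.get_image(n);pickle.dump(c,open(f"{n}3.pkl","wb"))
    u,v=proj(c,S(-30,-50,140)).astype(int);o.append(cv2.resize(c["img"][v-50:v+50,u-50:u+50],(400,400),interpolation=cv2.INTER_CUBIC))
cv2.imwrite("pics/a3.png",np.hstack(o));print(robot.current_t())
E
```

```text
9.625 [ 0.35365833 -0.36669971  0.55539519]
True 11.6667 [ 585.06409631 -113.39054299  181.90574599] sorter y 11.022300201504951 [ 0.68007431 -1.94967882  2.00062325]
15.7
```

View pics/a3.png

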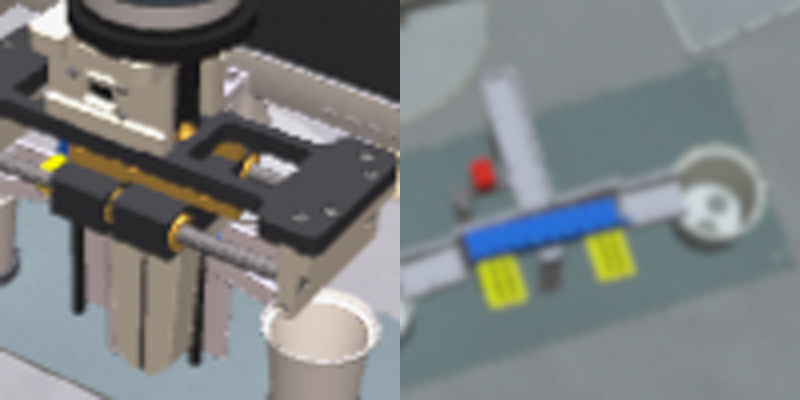

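The top view shows the knob moved left, the channel empty, and two grey balls in the right cup near (715,205) and (700,225). I'll measure the knob and look closer at the cup.

```bash
python3 - <<'E'
import pickle;from h import *
from bench import robot
c0=pickle.load(open("d0.pkl","rb"))["top"];c=robot.get_image("top");b=(180,130,325,225)
k=[onz(q,*blobs(q,(0,130,100),(8,255,255),b,8)[0][0],199)[:2] for q in(c0,c)]
print("knob travel",np.linalg.norm(k[1]-k[0]))
print("Y",blobs(c,(22,120,120),(38,255,255),b),proj(c,[S(-66,45,146),S(-66,-45,120)]))
u,v=proj(c,S(-32,-145,40)).astype(int)
cv2.imwrite("pics/a4.png",cv2.resize(np.hstack([q["img"][v-18:v+18,u-18:u+18] for q in(c0,c)]),(800,400),interpolation=cv2.INTER_CUBIC))
E
```

```text
knob travel 32.200553524210804
Y [(array([271.1 , 182.38]), [266, 177, 11, 12, 104]), (array([243.9 , 188.99]), [238, 183, 13, 13, 115])] [[243.17806786 189.80412734]
 [271.57365171 182.85374108]]
```

View pics/a4.png

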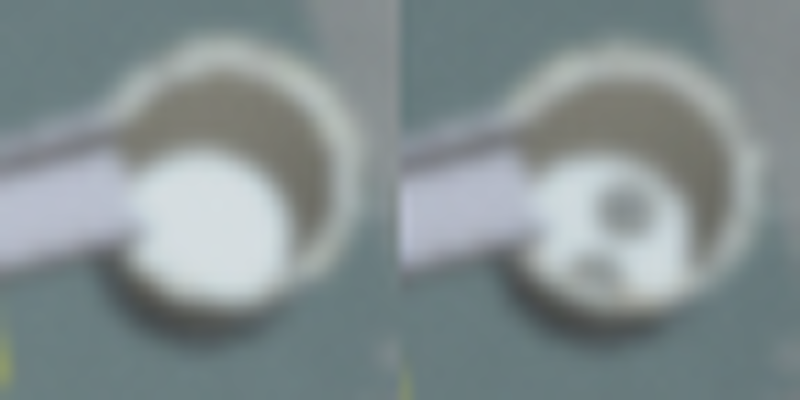

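Two balls lie on the floor of the right cup, at (625,208) and (597,272), and the cup is upright and has not moved. I'm handing in.

```bash
python3 -c "
from bench import robot
print(robot.current_t(),robot.current_contact_force());robot.hand_in()"
```

```text
15.75 [ 0.42018075  1.03363628 -0.65846695]
the job is handed in; nothing more can be done
```

I pressed the right pad down with the closed fingertips until the gate rocked over to its right stop. I then pushed the red knob left to its stop and pulled the arm clear. The job was handed in at 15.75 s of the 35 s allowed.

- **Gate:** after the press, the pads in the scene view were within about 1 pixel of where they should be at the right stop. In the final top view they were also within about 1 pixel.
- **Stop blade:** the camera measured about 32 mm of knob travel, against a needed 26 mm and a full travel of 34 mm. The push ended on the force stop.
- **Balls and cups:** the final top view shows both balls on the floor of the right cup, which is upright and had not visibly shifted. I did not check the left cup separately after the push, and I did not re-measure the bystanders, but the planned path stayed clear of them.
- **Measurement fit:** the sorter-frame fit left residuals of up to 5–6 mm at the base corners and about 2 mm at the pads and knob. I relied on the pads and knob.

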